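# Set the push-to-turn load step and close the PV breaker

## Task

Ready the stepped load for the next reading of the solar module. Its selector is a push-to-turn switch: press the knob in and keep it pressed while you click it round clockwise to step 8 (the fully counter-clockwise tick is step 0), then let it pop up again, locked on that step. Only then flip the breaker's toggle over to its other (on) side to connect the load; be gentle, lean on the knob and push the toggle no harder than a firm finger would, and leave the other things on the bench where they are.

Things in the scene. Friction and masses are not known exactly. Their poses are not given: they have to be found in the camera images.
- load_unit: Grey metal load box, 220 x 280 mm, flat light-grey top panel 93 mm above the bench. Origin: centre of its underside; at yaw 0 its x points away from the robot, y to the left. On the panel: selector knob, axis at x -20, y +55 mm; black square meter (72 mm, 8 high) at x +22, y -80; sockets at the far edge. Stands on rubber feet that give 1 mm per 12 N.
- selector (a joint): Angle of the selector knob, rad, growing clockwise seen from above. 12 click positions, steps 0 to 11, 22.5 deg (0.3927 rad) apart: step k reads k x 0.3927, so step 8 reads 3.142. Step 0 is the fully counter-clockwise end (a long tick, as at 5 and 10). Starts at a step from 2 to 5. Pressed in, a click takes up to about 0.45 N m; not pressed, the knob is locked.
- selector_push (a joint): How far the knob is pressed in, m (0 = up and locked). A spring resists: 6 N at first, plus 1.1 N per mm. The knob comes free of its lock 3.0 to 5.6 mm down and meets its stop 0.9 mm deeper; the depth differs from unit to unit and can only be felt. 15 to 18 N holds it on the stop; over 20 N is too much. Let go on a step, it springs up and locks; between steps it first clicks to the nearer one.
- selector_grip (a point): Point on the knob's upright axis, halfway up its wing handle, 27 mm above the panel while up (120 mm above the bench). Black wing: 54 mm long, 16 wide, 22 high (11 above and below this point), standing on a round skirt of 64 mm diameter (flat to 58 mm) whose top is 11 mm below this point, where fingertips can press. The skirt's underside is 9 mm above the panel.
- selector_tip (a point): Pointer end of the wing, upper edge, 31 mm from the axis (the tail end is only 23 mm from it); white line along the top on this side. It points to the ticks on the pale dial: at step k its direction is the load unit's yaw + 123.75 deg - 22.5 deg x k.
- load_case (a joint): Height of the load box on its rubber feet, m: 0 at rest, negative when it is pressed down, 1 mm per 12 N (the most allowed, 20 N: -0.0017).
- breaker_box: Two-pole breaker in a white surface box, 150 x 110 mm, lid 62 mm above the bench. Origin: centre of its underside; at yaw 0 its x points away from the robot. In the middle of the lid the breaker's grey nose, 45 (x) x 36 (y) mm, rises to 70 mm; the toggle stands out of it, pivoting about the box's y at x 0, 64 mm above the bench.
- breaker (a joint): Angle of the breaker toggle, rad: 0 = off, leaning 0.5 rad from upright to the box's -x side; 1.0 = on, leaning to +x. Over-centre spring: about 8 N near its end moves it off its rest, less further on; past the middle (0.5) it snaps over by itself and stays. No more than 20 N.
- breaker_tip (a point): Middle of the toggle's end edge, 30 mm from its pivot (off: 14 mm to the -x side of the box's centre and 90 mm above the bench). Black bar, 34 mm wide along the box's y and 9 mm thick.
- link_plug: Bystander: black two-pin bridging plug, 28 x 34 x 18 mm with 18 mm pins, lying on the load unit's panel. Origin: centre of its underside.
- multimeter: Bystander: hand multimeter, 150 x 76 x 41 mm, lying on the bench. Origin: centre of its underside.
- mouse: Bystander: computer mouse, 104 x 60 x 32 mm. Origin: centre of its underside.
- screwdriver: Bystander: screwdriver lying on the bench beyond the units. Origin: under its middle.
Mind the look-alikes: they are no part of the job. Of the things shaped like the breaker_box, the white one is meant.

How it is judged:
On the way:
1. the knob has been pressed in and turned to step 8 and has popped up locked there, the breaker still off (value of joint selector between 3.03 and 3.25 rad and value of joint selector_push below 0.0012 m and value of joint breaker below 0.3 rad), for 0.3 s.
At the end, for the whole second after the job is handed in: the selector stands on step 8 (3.03 to 3.25 rad) with its knob sprung up and locked (less than 1.2 mm in), and the breaker's toggle is over on its on side (above 0.85 rad) (value of joint selector between 3.03 and 3.25 rad and value of joint selector_push below 0.0012 m and value of joint breaker above 0.85 rad); the robot touches nothing.
It fails at once if the load unit is leaned on: pressed down on its feet with more than 20 N (value of joint load_case below -0.00167 m).
It fails at once if the toggle is forced: fingers push it with more than 20 N (contact force between the fingers and breaker above 20 N).
It fails at once if the breaker is closed while the selector is not locked on step 8 (value of joint breaker above 0.75 rad and not (value of joint selector between 3.03 and 3.25 rad and value of joint selector_push below 0.0012 m)).
It fails at once if another thing is shifted by more than 3 cm (distance of any of link_plug, multimeter, mouse, screwdriver from where it was at the start of the episode above 0.03 m).
It also fails if it takes over 72 s, if anything falls off the work surface, if the arm or the gripper's body presses on something with over 40 N, if the wrist force passes 120 N, or if a joint passes its speed limit or range.

## Robot

A 6-joint arm with a two-finger parallel gripper is mounted at the origin on the work surface. World frame = base frame: x ahead of the robot, y to its left, z up, the work surface at z = 0. Lengths are in m, angles in rad, forces in N, time in s.
With the tool pointing down it reaches from about 0.35 to 0.975 m from the base axis. Payload 7.1 kg.
Tool frame: the origin (TCP) lies where the fingers leave the gripper's body, on its centre line; the fingertips stand 80 mm ahead of it and the grasp point (between the pads) lies 61 mm ahead of it; z points along the fingers, y is the line along which they close (so a half turn about z gives the same grasp; the last joint's range is limited). The gripper opens to 88 mm and grips with 3 to 60 N. Pads are 20 mm wide; open, the fingers measure 115 mm over their backs; the gripper's body (75 mm by 178 mm) begins 61 mm behind the grasp point.
Start: joints at [-1.351, 0.423, 1.63, -0, 1.089, -0.019], TCP at [0.148, -0.607, 0.303] pointing down, gripper open.
Joint ranges: [-3, 3], [-0.9, 2.11], [0.09, 2.58], [-1.31, 4.45], [0.11, 2.69], [-2.54, 2.54]. Speed limits (rad/s): [2.39, 2.39, 3.01, 3.14, 3.14, 3.14].

## Interface

Orientations are given as a rotation vector (axis times angle).
In Python, from workcell import monitor, vision, ticket gives the robot as it stands.
- The arm moves only by the tool step_arm, never from a script. Its argument "targets" is a list of rows, each an object with "claw": the closure, from 0 (fully open) to 1 (shut); "travel": the shift along the tool's x, y, z in mm, a list of three; "delta_rot": the turn, a rotation vector about the tool's x, y, z in rad, a list of three. A call has 1 to 8 rows; each row is the pose to reach, as a shift and turn from the pose commanded when the call began, along the tool's axes at that moment; what a row does not reach only later rows make up. A row lasts 1/12 s, in which the tool goes at most 41.7 mm and 7.16 degrees, less where a joint would pass 70% of its speed; a pose out of reach is approached as far as the arm can. A call with a gripper value outside its range is refused whole. The fingers move at their own pace and stop on an object; the grip force is fixed at half the most. Time passes only in rows, so rows that repeat a pose let the fingers close. It gives the time, the measured TCP pose, the force, the opening and the grip force at its end, in the units of the state.
- monitor.read_state(): the state, without advancing time (a new reading comes with each control period).
- vision.grab_frame(name): name is "side" or "top" or "wrist"; returns (picture, depth): 420x560x3 uint8, red, green, blue; 420x560 float32, m along the optical axis (not along the pixel's ray), 0 where there is no reading.
- vision.camera_params(name): a dict with "K" (3x3 intrinsics, pixels), "pose" (4x4, takes a point from camera to world coordinates); the wrist camera has in their place "mount" (4x4, takes a point from camera to tool coordinates, whose origin is the TCP and whose axes are the flange's). Camera axes: x right, y up, looking along -z (the intrinsics and any distortion apply to the point x, -y, -z); pixel columns grow to the right and rows downward; lengths in m; the calibration is good to about 2 mm. The wrist camera is an equidistant fisheye: a pixel r from the principal point sees the ray r / f radians off the axis. A picture is of the moment at which its call begins: read the wrist's pose just before it. camera_params takes no time and is no camera call.
- ticket.job_done(): hands the job in; it is judged then, once.
The state is a dict: "clock": time; "joint_pos": joint angles; "dq": joint speeds; "tau": joint torques, N m; "position": TCP position; "tcp_rot": TCP orientation; "contact_force": force on the tool from outside, world axes, zero at the start; "moment": the same for the moment, N m; "finger_gap": finger opening in m; "grip_force": force on a finger pad.
Only numpy, scipy, OpenCV 4.12 (cv2) and the standard library are available. Lean on these libraries where they do the work, as an engineer would, in place of code of your own. Each camera call takes 0.05 s, during which the arm holds its last target. There are 200 camera calls.

## Working session

There is one attempt and no reset: what is moved stays moved. The work goes in short steps, Python scripts to look and compute and a tool call to move; the robot and the scene stay as the last step left them, time stands still between calls to the robot, and variables do not carry over. Pictures are saved under pics/ and viewed, at most 10 in all, crops included, and the job is handed in when it is done.

Besides the shell and the picture viewer there is one more tool, called as name(argument=value, ...) on one line, values as JSON. step_arm: Moves the arm, as the interface text tells. Its arguments: {"type":"object","properties":{"targets":{"type":"array","items":{"type":"object","properties":{"claw":{"type":"number"},"travel":{"type":"array","items":{"type":"number"}},"delta_rot":{"type":"array","items":{"type":"number"}}}}}},"required":["targets"]}

```bash
mkdir -p pics; cat > h.py <<'E'
import numpy as np, cv2
from workcell import monitor, vision, ticket
from scipy.spatial.transform import Rotation as R
def save(im,n): cv2.imwrite('pics/'+n+'.png',cv2.cvtColor(im,cv2.COLOR_RGB2BGR))
def ray(name,u,v,z,P=None):
    c=vision.camera_params(name);K=np.array(c['K']);P=np.array(c['pose'])
    d=P[:3,:3]@np.array([(u-K[0,2])/K[0,0],-(v-K[1,2])/K[1,1],-1]);o=P[:3,3]
    return o+d*(z-o[2])/d[2]
def wray(s,u,v,z):
    c=vision.camera_params('wrist');K=np.array(c['K']);M=np.array(c['mount'])
    x=(u-K[0,2])/K[0,0];y=(v-K[1,2])/K[1,1];t=np.hypot(x,y)
    d=np.array([np.sin(t)*x/t,-np.sin(t)*y/t,-np.cos(t)])
    T=np.eye(4);T[:3,:3]=R.from_rotvec(s['tcp_rot']).as_matrix();T[:3,3]=s['position'];W=T@M
    d=W[:3,:3]@d;o=W[:3,3];return o+d*(z-o[2])/d[2]
E
python3 - <<'E'
from h import *
print(monitor.read_state())
for n in ('top','side'):
    im,d=vision.grab_frame(n);save(im,n);np.savez(n,im=im,d=d);c=vision.camera_params(n);print(n,c)
print(vision.camera_params('wrist'))
a=cv2.imread('pics/top.png')
E
```

```text
{'clock': 0.0, 'joint_pos': array([-1.35100440e+00,  4.23838697e-01,  1.63070631e+00, -4.67313895e-06,
        1.08855505e+00, -1.90141937e-02]), 'dq': array([-0.00083027, -0.00045788,  0.00139893, -0.00151201, -0.00053825,
        0.00079526]), 'tau': array([-5.84689697e-04, -5.44613421e+01, -2.73667270e+01,  6.45338511e-02,
        2.29250657e-02, -1.34629026e-04]), 'position': array([ 0.14775988, -0.606835  ,  0.30189652]), 'tcp_rot': array([-3.11773512e+00, -3.74049851e-01,  2.43655827e-04]), 'contact_force': array([-0.0389311 , -0.50457853,  0.54862641]), 'moment': array([-0.01812372,  0.00409869,  0.00240991]), 'grip_force': 0.0, 'finger_gap': 0.08766387287461631}
top {'K': array([[460.09964806,   0.        , 284.96414641],
       [  0.        , 460.09964806, 211.1258688 ],
       [  0.        ,   0.        ,   1.        ]]), 'pose': array([[ 0.07824726,  0.97348271, -0.21496227,  0.28085002],
       [-0.99692485,  0.07732896, -0.01269171, -0.01291844],
       [ 0.00426765,  0.21529432,  0.97653988,  1.36290564],
       [ 0.        ,  0.        ,  0.        ,  1.        ]])}
si
[... 229 characters left out ...]
2],
       [-0.05553692, -0.57218554,  0.81824163,  1.28738008],
       [ 0.00993665,  0.8191491 ,  0.57349456,  1.00464052],
       [ 0.        ,  0.        ,  0.        ,  1.        ]])}
{'K': array([[325.1922621 ,   0.        , 286.53416699],
       [  0.        , 325.1922621 , 206.91947108],
       [  0.        ,   0.        ,   1.        ]]), 'mount': array([[-3.98832495e-04,  9.52801495e-01,  3.03593729e-01,
         8.45391639e-02],
       [ 9.99999405e-01,  7.18162168e-05,  1.08831517e-03,
         1.04830220e-04],
       [ 1.01514536e-03,  3.03593982e-01, -9.52800957e-01,
        -8.16870047e-02],
       [ 0.00000000e+00,  0.00000000e+00,  0.00000000e+00,
         1.00000000e+00]])}
```

View pics/top.png

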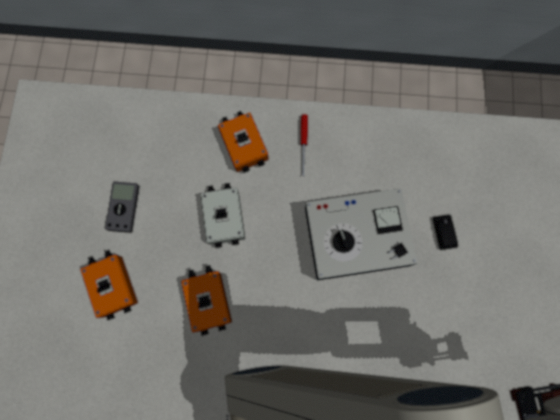

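View pics/side.png

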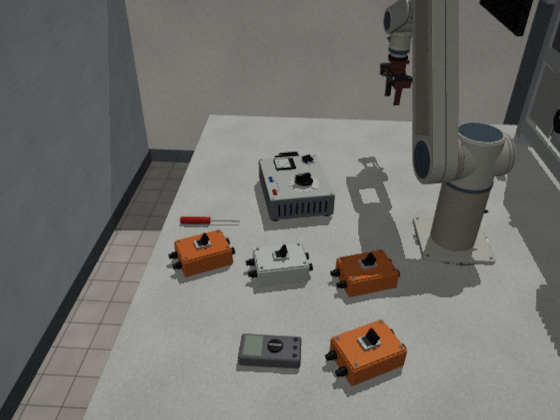

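Top view: the load unit is at (360,235) with its knob at (343,240). Candidates for the breaker box are the white one at (221,215) and the orange look-alikes at (243,140), (108,285) and (207,300), so I choose the white one. The plug is at (400,250), the multimeter at (122,207), the mouse at (445,231) and the screwdriver at (304,145).

```bash
python3 - <<'E'
from h import *
z=np.load('top.npz');im,d=z['im'],z['d']
c=vision.camera_params('top');K=c['K'];P=c['pose']
v,u=np.mgrid[:420,:560]
p=np.stack([(u-K[0,2])/K[0,0]*d,-(v-K[1,2])/K[1,1]*d,-d],-1)@P[:3,:3].T+P[:3,3]
Z=p[...,2]
def rect(m,name):
    cs,_=cv2.findContours(m.astype(np.uint8),0,2);k=max(cs,key=cv2.contourArea)
    uv=k[:,0];q=p[uv[:,1],uv[:,0],:2];
    r=cv2.minAreaRect((q*1000).astype(np.float32));print(name,r,'medz',np.median(Z[m]))
rect((abs(Z-.093)<.012)&(u>290)&(u<420)&(v>180)&(v<285),'panel')
rect((abs(Z-.062)<.012)&(u>190)&(u<255)&(v>175)&(v<250),'box')
k=(Z>.12)&(u>325)&(u<362)&(v>220)&(v<260);print('knob top',p[k].mean(0),k.sum())
print('knob ray',ray('top',343,240,.12),'box ray',ray('top',221,215,.07))
s=im[170:290,180:430];save(cv2.resize(s,None,fx=3.2,fy=3.2,interpolation=3),'crop')
E
```

```text
panel ((516.5055541992188, -210.55905151367188), (220.29977416992188, 279.1739501953125), 13.109808921813965) medz 0.09397298239648588
box ((543.8532104492188, 187.8004150390625), (151.24554443359375, 110.22612762451172), 13.815418243408203) medz 0.06218758764049381
knob top [ 0.48083056 -0.15555117  0.16827365] 131
knob ray [ 0.48652041 -0.16102373  0.12      ] box ray [0.53956062 0.18602759 0.07      ]
```

View pics/crop.png

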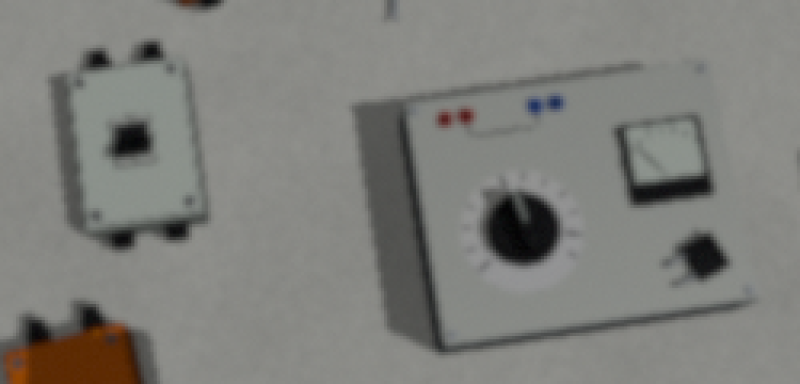

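Load unit centre is (0.5165,-0.2106), yaw 13.1°, which puts the knob at (0.4845,-0.1615), matching the direct ray. The pointer direction is about 24°, so step 5. The white box is at (0.544,0.188). Next I move above the knob for a close look.

step_arm(targets=[{"claw": 0,"travel": [32,-26,0]},{"claw": 0,"travel": [64,-52,0]},{"claw": 0,"travel": [96,-78,0]},{"claw": 0,"travel": [128,-104,0]},{"claw": 0,"travel": [160,-130,0]},{"claw": 0,"travel": [192,-156,0]},{"claw": 0,"travel": [224,-182,0]},{"claw": 0,"travel": [256,-208,0]}])

```text
validation failed for argument at $.ta...
```

step_arm(targets=[{"claw": 0,"travel": [30,-25,5],"delta_rot": [0,0,-0.03]},{"claw": 0,"travel": [60,-50,10],"delta_rot": [0,0,-0.06]},{"claw": 0,"travel": [90,-75,15],"delta_rot": [0,0,-0.09]},{"claw": 0,"travel": [120,-100,20],"delta_rot": [0,0,-0.12]},{"claw": 0,"travel": [150,-125,25],"delta_rot": [0,0,-0.15]},{"claw": 0,"travel": [176,-145,30],"delta_rot": [0,0,-0.186]},{"claw": 0,"travel": [176,-145,30],"delta_rot": [0,0,-0.186]},{"claw": 0,"travel": [176,-145,30],"delta_rot": [0,0,-0.186]}])

```text
clock: 0.77
position: [0.2853, -0.4233, 0.2723]
tcp_rot: [-3.069, -0.667, 0.001]
contact_force: [-0.6, -0.2, 0.0]
finger_gap: 0.0881
grip_force: 0.0
```

```bash
python3 - <<'E'
from h import *
s=monitor.read_state();im,d=vision.grab_frame('wrist');save(im,'w1');np.savez('w1',im=im,d=d,p=s['position'],r=s['tcp_rot'])
print(s['position'],s['tcp_rot'],s['contact_force'],s['joint_pos'],s['clock'])
M=R.from_rotvec(s['tcp_rot']).as_matrix();print(M.round(3))
E
```

```text
[ 0.28533626 -0.423317    0.27233994] [-3.06904274e+00 -6.66581770e-01  6.49823879e-04] [-0.61825931 -0.21538573  0.03134967] [-1.00099436e+00  2.97333134e-01  1.90493652e+00 -5.10594982e-05
  9.40399627e-01  1.42084982e-01] 0.7667
[[ 0.91   0.415 -0.001]
 [ 0.415 -0.91   0.001]
 [-0.    -0.001 -1.   ]]
```

View pics/w1.png

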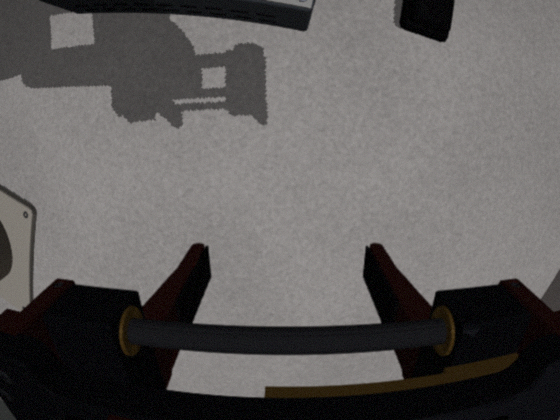

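The picture shows the arm short of the knob: the first call was refused, probably because its rows lacked delta_rot. The load unit's edge is at the top, around (180,15). I go on with the rest of the move.

step_arm(targets=[{"claw": 0,"travel": [36,-19,0],"delta_rot": [0,0,0]},{"claw": 0,"travel": [72,-38,0],"delta_rot": [0,0,0]},{"claw": 0,"travel": [108,-58,0],"delta_rot": [0,0,0]},{"claw": 0,"travel": [144,-77,0],"delta_rot": [0,0,0]},{"claw": 0,"travel": [180,-97,0],"delta_rot": [0,0,0]},{"claw": 0,"travel": [216,-116,0],"delta_rot": [0,0,0]},{"claw": 0,"travel": [252,-135,0],"delta_rot": [0,0,0]},{"claw": 0,"travel": [288,-155,0],"delta_rot": [0,0,0]}])

```text
clock: 1.48
position: [0.4843, -0.1647, 0.273]
tcp_rot: [3.071, 0.658, 0.001]
contact_force: [0.9, -0.9, -0.4]
finger_gap: 0.0881
grip_force: 0.0
```

step_arm(targets=[{"claw": 0,"travel": [2,-1,0],"delta_rot": [0,0,0]},{"claw": 0,"travel": [2,-1,0],"delta_rot": [0,0,0]},{"claw": 0,"travel": [2,-1,0],"delta_rot": [0,0,0]}])

```text
clock: 1.73
position: [0.4843, -0.164, 0.2726]
tcp_rot: [3.071, 0.662, -0.001]
contact_force: [-0.5, -0.7, 0.6]
finger_gap: 0.088
grip_force: 0.0
```

```bash
python3 - <<'E'
from h import *
s=monitor.read_state();im,d=vision.grab_frame('wrist');save(im,'w2');np.savez('w2',im=im,d=d,p=s['position'],r=s['tcp_rot'])
print(s['position'],s['tcp_rot'],s['contact_force'],s['joint_pos'],s['clock'])
E
```

```text
[ 0.4843184  -0.16404117  0.27256076] [ 3.07090784e+00  6.61698259e-01 -7.84906237e-04] [-0.52596635 -0.67957839  0.55059572] [-3.49654197e-01  2.97965679e-01  1.90336304e+00 -5.43646058e-04
  9.40577997e-01  7.97005814e-01] 1.7333
```

View pics/w2.png

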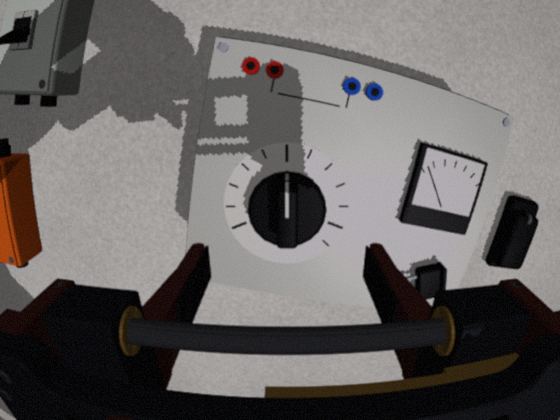

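Close view: the pointer line runs from (287,172) to (287,217), straight at the long tick, so it is step 5. The skirt spans (248..326, 209), the plug is at (430,280) and the meter at (445,187).

```bash
python3 - <<'E'
from h import *
z=np.load('w2.npz');im=z['im'];s=dict(position=z['p'],tcp_rot=z['r'])
g=im.max(2);roi=np.zeros_like(g);roi[150:255,230:345]=1
m=((g<75)&(roi>0)).astype(np.uint8);m=cv2.morphologyEx(m,2,np.ones((3,3)))
k=max(cv2.findContours(m,0,2)[0],key=cv2.contourArea)[:,0]
print(cv2.minEnclosingCircle(k))
for zz in(.105,.109):
  q=np.array([wray(s,u,v,zz)[:2] for u,v in k],np.float32)
  (c,r)=cv2.minEnclosingCircle(q);print(zz,c,r,q.mean(0))
# left/right extremes and dial ring
M=R.from_rotvec(s['tcp_rot']).as_matrix()
q=np.array([wray(s,u,v,.107) for u,v in k]);t=(q-s['position'])@M;print('tool x',t[:,0].min(),t[:,0].max(),'y',t[:,1].min(),t[:,1].max())
for u,v in[(287,172),(287,217),(239,227),(334,227),(287,153),(325,244)]:
  w=wray(s,u,v,.131 if u==287 and v>160 else .093);print(u,v,w.round(4),((w-s['position'])@M).round(4))
E
```

```text
((286.1551818847656, 208.8103485107422), 38.98716354370117)
0.105 (0.48633918166160583, -0.16347841918468475) 0.0330665223300457 [ 0.48742825 -0.16342302]
0.109 (0.4875446856021881, -0.16293105483055115) 0.032537348568439484 [ 0.48861626 -0.16287656]
tool x -0.029355257757327592 0.034958568134580016 y -0.031152546656306075 0.030924202965175587
287 172 [ 0.52   -0.1483  0.131 ] [0.0391 0.0003 0.1415]
287 217 [ 0.4896 -0.162   0.131 ] [0.0057 0.0003 0.1416]
239 227 [ 0.4518 -0.1334  0.093 ] [-0.017  -0.0413  0.1796]
334 227 [ 0.4857 -0.2085  0.093 ] [-0.017   0.0411  0.1796]
287 153 [ 0.5272 -0.145   0.093 ] [0.047  0.0003 0.1795]
325 244 [ 0.4681 -0.2086  0.093 ] [-0.0331  0.0339  0.1796]
```

step_arm(targets=[{"claw": 0,"travel": [2.5,0,20],"delta_rot": [0,0,0]},{"claw": 0,"travel": [2.5,0,40],"delta_rot": [0,0,0]},{"claw": 0,"travel": [2.5,0,60],"delta_rot": [0,0,0]},{"claw": 0,"travel": [2.5,0,72],"delta_rot": [0,0,0]},{"claw": 0,"travel": [2.5,0,80],"delta_rot": [0,0,0]},{"claw": 0,"travel": [2.5,0,80],"delta_rot": [0,0,0]},{"claw": 0.4,"travel": [2.5,0,80],"delta_rot": [0,0,0]},{"claw": 0.7,"travel": [2.5,0,80],"delta_rot": [0,0,0]}])

```text
clock: 2.45
position: [0.487, -0.1629, 0.1935]
tcp_rot: [3.071, 0.66, 0.002]
contact_force: [0.0, 0.5, 1.4]
finger_gap: 0.0777
grip_force: 0.0
```

step_arm(targets=[{"claw": 0.75,"travel": [0,0,0],"delta_rot": [0,0,0]},{"claw": 0.75,"travel": [0,0,0],"delta_rot": [0,0,0]},{"claw": 0.75,"travel": [0,0,0],"delta_rot": [0,0,0]},{"claw": 0.75,"travel": [0,0,0],"delta_rot": [0,0,0]}])

```text
clock: 2.78
position: [0.487, -0.162, 0.1931]
tcp_rot: [3.071, 0.662, 0.001]
contact_force: [-0.0, 0.3, 0.3]
finger_gap: 0.0515
grip_force: 0.0
```

step_arm(targets=[{"claw": 0.75,"travel": [0,0,0],"delta_rot": [0,0,0]},{"claw": 0.75,"travel": [0,0,0],"delta_rot": [0,0,0]},{"claw": 0.75,"travel": [0,0,0],"delta_rot": [0,0,0]},{"claw": 0.75,"travel": [0,0,0],"delta_rot": [0,0,0]},{"claw": 1,"travel": [0,0,0],"delta_rot": [0,0,0]},{"claw": 1,"travel": [0,0,0],"delta_rot": [0,0,0]},{"claw": 1,"travel": [0,0,0],"delta_rot": [0,0,0]},{"claw": 1,"travel": [0,0,0],"delta_rot": [0,0,0]}])

```text
clock: 3.45
position: [0.4871, -0.1626, 0.1928]
tcp_rot: [3.07, 0.662, 0.001]
contact_force: [-0.2, -5.0, -1.9]
finger_gap: 0.016
grip_force: 30.0
```

step_arm(targets=[{"claw": 1,"travel": [0,0.5,1],"delta_rot": [0,0,0]},{"claw": 1,"travel": [0,0.5,2],"delta_rot": [0,0,0]},{"claw": 1,"travel": [0,0.5,2],"delta_rot": [0,0,0]},{"claw": 1,"travel": [0,0.5,2],"delta_rot": [0,0,0]}])

```text
clock: 3.78
position: [0.4872, -0.1627, 0.1911]
tcp_rot: [3.071, 0.662, 0.001]
contact_force: [-0.9, -3.2, 6.2]
finger_gap: 0.0155
grip_force: 30.0
```

step_arm(targets=[{"claw": 1,"travel": [0,0,1],"delta_rot": [0,0,0]},{"claw": 1,"travel": [0,0,2],"delta_rot": [0,0,0]},{"claw": 1,"travel": [0,0,2],"delta_rot": [0,0,0]},{"claw": 1,"travel": [0,0,2],"delta_rot": [0,0,0]}])

```text
clock: 4.12
position: [0.4872, -0.1627, 0.1892]
tcp_rot: [3.071, 0.662, 0.001]
contact_force: [-1.5, -3.9, 8.2]
finger_gap: 0.016
grip_force: 30.0
```

step_arm(targets=[{"claw": 1,"travel": [0,0,1],"delta_rot": [0,0,0]},{"claw": 1,"travel": [0,0,1],"delta_rot": [0,0,0]},{"claw": 1,"travel": [0,0,1],"delta_rot": [0,0,0]}])

```text
clock: 4.37
position: [0.4872, -0.1627, 0.1883]
tcp_rot: [3.071, 0.662, 0.001]
contact_force: [-1.8, -3.1, 9.6]
finger_gap: 0.0159
grip_force: 30.0
```

step_arm(targets=[{"claw": 1,"travel": [0,0,0.6],"delta_rot": [0,0,0]},{"claw": 1,"travel": [0,0,0.6],"delta_rot": [0,0,0]},{"claw": 1,"travel": [0,0,0.6],"delta_rot": [0,0,0]}])

```text
clock: 4.62
position: [0.4872, -0.1627, 0.1878]
tcp_rot: [3.071, 0.662, 0.001]
contact_force: [-2.1, -2.7, 9.7]
finger_gap: 0.0157
grip_force: 30.0
```

step_arm(targets=[{"claw": 1,"travel": [0,0,0.6],"delta_rot": [0,0,0]},{"claw": 1,"travel": [0,0,0.6],"delta_rot": [0,0,0]},{"claw": 1,"travel": [0,0,0.6],"delta_rot": [0,0,0]}])

```text
clock: 4.87
position: [0.4872, -0.1627, 0.1872]
tcp_rot: [3.071, 0.662, 0.001]
contact_force: [-2.1, -2.9, 10.4]
finger_gap: 0.0158
grip_force: 30.0
```

step_arm(targets=[{"claw": 1,"travel": [0,0,0.4],"delta_rot": [0,0,0]},{"claw": 1,"travel": [0,0,0.4],"delta_rot": [0,0,0]},{"claw": 1,"travel": [0,0,0.4],"delta_rot": [0,0,0]}])

```text
clock: 5.12
position: [0.4872, -0.1627, 0.1869]
tcp_rot: [3.07, 0.662, 0.001]
contact_force: [-2.4, -3.1, 9.8]
finger_gap: 0.0156
grip_force: 30.0
```

step_arm(targets=[{"claw": 1,"travel": [0,0,0.5],"delta_rot": [0,0,0]},{"claw": 1,"travel": [0,0,0.5],"delta_rot": [0,0,0]},{"claw": 1,"travel": [0,0,0.5],"delta_rot": [0,0,0]}])

```text
clock: 5.37
position: [0.4871, -0.1627, 0.1864]
tcp_rot: [3.071, 0.662, 0.001]
contact_force: [-2.5, -3.1, 10.5]
finger_gap: 0.0158
grip_force: 30.0
```

step_arm(targets=[{"claw": 1,"travel": [0,0,0.3],"delta_rot": [0,0,0]},{"claw": 1,"travel": [0,0,0.3],"delta_rot": [0,0,0]},{"claw": 1,"travel": [0,0,0.3],"delta_rot": [0,0,0]}])

```text
clock: 5.62
position: [0.4872, -0.1627, 0.1861]
tcp_rot: [3.071, 0.662, 0.001]
contact_force: [-2.6, -3.4, 10.6]
finger_gap: 0.016
grip_force: 30.0
```

step_arm(targets=[{"claw": 1,"travel": [0,0,0.4],"delta_rot": [0,0,0]},{"claw": 1,"travel": [0,0,0.4],"delta_rot": [0,0,0]},{"claw": 1,"travel": [0,0,0.4],"delta_rot": [0,0,0]}])

```text
clock: 5.87
position: [0.4872, -0.1627, 0.1858]
tcp_rot: [3.071, 0.662, 0.001]
contact_force: [-3.5, -3.3, 10.9]
finger_gap: 0.0159
grip_force: 30.0
```

step_arm(targets=[{"claw": 1,"travel": [0,0,0.3],"delta_rot": [0,0,0]},{"claw": 1,"travel": [0,0,0.3],"delta_rot": [0,0,0]},{"claw": 1,"travel": [0,0,0.3],"delta_rot": [0,0,0]}])

```text
clock: 6.12
position: [0.4872, -0.1627, 0.1855]
tcp_rot: [3.07, 0.662, 0.001]
contact_force: [-2.9, -3.6, 11.4]
finger_gap: 0.0158
grip_force: 30.0
```

step_arm(targets=[{"claw": 1,"travel": [0,0,0.3],"delta_rot": [0,0,0]},{"claw": 1,"travel": [0,0,0.3],"delta_rot": [0,0,0]},{"claw": 1,"travel": [0,0,0.3],"delta_rot": [0,0,0]}])

```text
clock: 6.37
position: [0.4872, -0.1627, 0.1852]
tcp_rot: [3.07, 0.662, 0.001]
contact_force: [-2.6, -1.5, 11.2]
finger_gap: 0.0157
grip_force: 30.0
```

step_arm(targets=[{"claw": 1,"travel": [0,0,0.3],"delta_rot": [0,0,0]},{"claw": 1,"travel": [0,0,0.3],"delta_rot": [0,0,0]},{"claw": 1,"travel": [0,0,0.3],"delta_rot": [0,0,0]}])

```text
clock: 6.62
position: [0.4872, -0.1627, 0.185]
tcp_rot: [3.07, 0.662, 0.001]
contact_force: [-2.3, -3.7, 12.7]
finger_gap: 0.0159
grip_force: 30.0
```

step_arm(targets=[{"claw": 1,"travel": [0,0,0.2],"delta_rot": [0,0,0]},{"claw": 1,"travel": [0,0,0.2],"delta_rot": [0,0,0]},{"claw": 1,"travel": [0,0,0.2],"delta_rot": [0,0,0]}])

```text
clock: 6.87
position: [0.4872, -0.1627, 0.1848]
tcp_rot: [3.07, 0.662, 0.001]
contact_force: [-3.0, -2.3, 12.9]
finger_gap: 0.0157
grip_force: 30.0
```

step_arm(targets=[{"claw": 1,"travel": [0,0,0.2],"delta_rot": [0,0,0]},{"claw": 1,"travel": [0,0,0.2],"delta_rot": [0,0,0]},{"claw": 1,"travel": [0,0,0.2],"delta_rot": [0,0,0]}])

```text
clock: 7.12
position: [0.4872, -0.1627, 0.1847]
tcp_rot: [3.07, 0.662, 0.001]
contact_force: [-3.7, -3.1, 14.1]
finger_gap: 0.0157
grip_force: 30.0
```

step_arm(targets=[{"claw": 1,"travel": [0,0,0.15],"delta_rot": [0,0,0]},{"claw": 1,"travel": [0,0,0.15],"delta_rot": [0,0,0]},{"claw": 1,"travel": [0,0,0.15],"delta_rot": [0,0,0]}])

```text
clock: 7.37
position: [0.4872, -0.1627, 0.1846]
tcp_rot: [3.071, 0.662, 0.001]
contact_force: [-3.2, -2.2, 14.3]
finger_gap: 0.0158
grip_force: 30.0
```

step_arm(targets=[{"claw": 1,"travel": [0,0,0],"delta_rot": [0,0,0.03]},{"claw": 1,"travel": [0,0,0],"delta_rot": [0,0,0.06]},{"claw": 1,"travel": [0,0,0],"delta_rot": [0,0,0.06]}])

```text
clock: 7.62
position: [0.4872, -0.1627, 0.1846]
tcp_rot: [3.089, 0.569, 0.001]
contact_force: [-3.3, -3.2, 14.9]
finger_gap: 0.016
grip_force: 30.1
```

```bash
python3 - <<'E'
from h import *
s=monitor.read_state();print(s['contact_force'],s['moment'],s['joint_pos'],s['position'])
E
```

```text
[-3.25961696 -3.16527448 14.91083692] [-0.22638674  0.67836737  0.31837652] [-3.45292685e-01  4.39533873e-01  1.95230003e+00 -5.66380244e-04
  7.48834288e-01  8.61691875e-01] [ 0.48723039 -0.16270593  0.18464454]
```

step_arm(targets=[{"claw": 1,"travel": [0,0,0],"delta_rot": [0,0,0.05]},{"claw": 1,"travel": [0,0,0],"delta_rot": [0,0,0.1]},{"claw": 1,"travel": [0,0,0],"delta_rot": [0,0,0.1]}])

```text
clock: 7.87
position: [0.4873, -0.1629, 0.1847]
tcp_rot: [3.114, 0.411, 0.001]
contact_force: [-4.0, -3.3, 15.4]
finger_gap: 0.0162
grip_force: 30.0
```

```bash
python3 - <<'E'
from h import *
s=monitor.read_state();print(s['contact_force'],s['moment'],s['position'],s['tcp_rot'])
E
```

```text
[-4.005946   -3.33543346 15.38288779] [-0.59023514  0.73391369  0.1572629 ] [ 0.48727929 -0.16287198  0.18468801] [3.11352089e+00 4.11374317e-01 1.19651696e-03]
```

step_arm(targets=[{"claw": 1,"travel": [0,0,0],"delta_rot": [0,0,0.05]},{"claw": 1,"travel": [0,0,0],"delta_rot": [0,0,0.1]},{"claw": 1,"travel": [0,0,0],"delta_rot": [0,0,0.15]},{"claw": 1,"travel": [0,0,0],"delta_rot": [0,0,0.15]}])

```text
clock: 8.2
position: [0.4873, -0.1631, 0.1847]
tcp_rot: [3.136, 0.176, 0.002]
contact_force: [-3.9, -5.3, 14.1]
finger_gap: 0.0157
grip_force: 30.0
```

```bash
python3 - <<'E'
from h import *
s=monitor.read_state();print(s['contact_force'],s['moment'],s['position'],s['tcp_rot'])
E
```

```text
[-3.85167458 -5.2915661  14.08509247] [-0.87178157  0.77326992 -0.21242093] [ 0.48731188 -0.16309266  0.18471412] [3.13551476e+00 1.75735768e-01 1.70275653e-03]
```

The knob is turning: the moment followed the click and reversed past the half step.

step_arm(targets=[{"claw": 1,"travel": [0,0,0],"delta_rot": [0,0,0.06]},{"claw": 1,"travel": [0,0,0],"delta_rot": [0,0,0.12]},{"claw": 1,"travel": [0,0,0],"delta_rot": [0,0,0.18]},{"claw": 1,"travel": [0,0,0],"delta_rot": [0,0,0.24]},{"claw": 1,"travel": [0,0,0],"delta_rot": [0,0,0.3]},{"claw": 1,"travel": [0,0,0],"delta_rot": [0,0,0.3]}])

```text
clock: 8.7
position: [0.4873, -0.1634, 0.1847]
tcp_rot: [3.126, -0.294, 0.002]
contact_force: [-4.6, -7.0, 14.8]
finger_gap: 0.0159
grip_force: 30.0
```

```bash
python3 - <<'E'
from h import *
s=monitor.read_state();print(s['contact_force'],s['moment'],s['position'],s['tcp_rot'])
E
```

```text
[-4.60663629 -6.97418697 14.81317662] [-1.23472421  0.86936234 -0.08364899] [ 0.48731017 -0.1633916   0.18472885] [ 3.12611825e+00 -2.94460479e-01  1.96107719e-03]
```

step_arm(targets=[{"claw": 1,"travel": [-0.2,0.5,0],"delta_rot": [0,0,0.06]},{"claw": 1,"travel": [-0.2,0.5,0],"delta_rot": [0,0,0.12]},{"claw": 1,"travel": [-0.2,0.5,0],"delta_rot": [0,0,0.18]},{"claw": 1,"travel": [-0.2,0.5,0],"delta_rot": [0,0,0.24]},{"claw": 1,"travel": [-0.2,0.5,0],"delta_rot": [0,0,0.3]},{"claw": 1,"travel": [-0.2,0.5,0],"delta_rot": [0,0,0.3]}])

```text
clock: 9.2
position: [0.4872, -0.1638, 0.1847]
tcp_rot: [3.047, -0.758, 0.003]
contact_force: [-3.5, -6.3, 13.9]
finger_gap: 0.0157
grip_force: 30.0
```

```bash
python3 - <<'E'
from h import *
s=monitor.read_state();print(s['contact_force'],s['moment'],s['position'],s['tcp_rot'])
E
```

```text
[-3.46980666 -6.25045334 13.86045851] [-1.07789918  0.7843923   0.18669892] [ 0.48715087 -0.16377433  0.18472731] [ 3.04742145e+00 -7.57510499e-01  2.65210170e-03]
```

step_arm(targets=[{"claw": 1,"travel": [0,0,0],"delta_rot": [0,0,0.06]},{"claw": 1,"travel": [0,0,0],"delta_rot": [0,0,0.12]},{"claw": 1,"travel": [0,0,0],"delta_rot": [0,0,0.18]},{"claw": 1,"travel": [0,0,0],"delta_rot": [0,0,0.24]},{"claw": 1,"travel": [0,0,0],"delta_rot": [0,0,0.27]},{"claw": 1,"travel": [0,0,0],"delta_rot": [0,0,0.27]},{"claw": 1,"travel": [0,0,0],"delta_rot": [0,0,0.27]}])

```text
clock: 9.78
position: [0.487, -0.164, 0.1847]
tcp_rot: [2.919, -1.157, 0.003]
contact_force: [-4.4, -7.9, 14.7]
finger_gap: 0.016
grip_force: 30.0
```

```bash
python3 - <<'E'
from h import *
s=monitor.read_state();print(s['contact_force'],s['moment'],s['position'],s['tcp_rot'],s['joint_pos'][5])
E
```

```text
[-4.36686938 -7.90567534 14.68276374] [-1.432824    0.91964843 -0.01268253] [ 0.48696425 -0.1640266   0.18471945] [ 2.91912127e+00 -1.15702471e+00  2.67884912e-03] 1.9798773740193978
```

step_arm(targets=[{"claw": 1,"travel": [0,0,-2],"delta_rot": [0,0,0]},{"claw": 1,"travel": [0,0,-4],"delta_rot": [0,0,0]},{"claw": 1,"travel": [0,0,-6],"delta_rot": [0,0,0]},{"claw": 1,"travel": [0,0,-7.5],"delta_rot": [0,0,0]},{"claw": 1,"travel": [0,0,-7.5],"delta_rot": [0,0,0]},{"claw": 1,"travel": [0,0,-7.5],"delta_rot": [0,0,0]}])

```text
clock: 10.28
position: [0.4869, -0.164, 0.1916]
tcp_rot: [2.919, -1.157, 0.003]
contact_force: [-2.4, -8.2, 5.4]
finger_gap: 0.0158
grip_force: 30.0
```

step_arm(targets=[{"claw": 0.5,"travel": [0,0,0],"delta_rot": [0,0,0]},{"claw": 0.2,"travel": [0,0,0],"delta_rot": [0,0,0]},{"claw": 0,"travel": [0,0,0],"delta_rot": [0,0,0]},{"claw": 0,"travel": [0,0,0],"delta_rot": [0,0,0]},{"claw": 0,"travel": [0,0,0],"delta_rot": [0,0,0]},{"claw": 0,"travel": [0,0,-20],"delta_rot": [0,0,0]},{"claw": 0,"travel": [0,0,-55],"delta_rot": [0,0,0]},{"claw": 0,"travel": [0,0,-80],"delta_rot": [0,0,0]}])

```text
clock: 10.95
position: [0.4867, -0.1627, 0.2721]
tcp_rot: [-2.92, 1.158, 0.001]
contact_force: [1.5, -1.7, 0.3]
finger_gap: 0.0657
grip_force: 0.0
```

step_arm(targets=[{"claw": 0,"travel": [0,0,0],"delta_rot": [0,0,0]},{"claw": 0,"travel": [0,0,0],"delta_rot": [0,0,0]},{"claw": 0,"travel": [0,0,0],"delta_rot": [0,0,0]}])

```text
clock: 11.2
position: [0.4862, -0.1627, 0.2703]
tcp_rot: [-2.92, 1.158, 0.002]
contact_force: [-0.2, -0.4, 0.1]
finger_gap: 0.0857
grip_force: 0.0
```

```bash
python3 - <<'E'
from h import *
s=monitor.read_state();im,d=vision.grab_frame('wrist');save(im,'w3');np.savez('w3',im=im,d=d,p=s['position'],r=s['tcp_rot'])
print(s['position'],s['tcp_rot'],s['contact_force'],s['joint_pos'],s['clock'])
E
```

```text
[ 0.48619108 -0.16266954  0.27028057] [-2.92027635e+00  1.15812416e+00  1.50776709e-03] [-0.15265819 -0.38403577  0.07106068] [-3.46122479e-01  3.03328402e-01  1.90201457e+00  1.03877757e-04
  9.37207415e-01  1.97972214e+00] 11.2
```

View pics/w3.png

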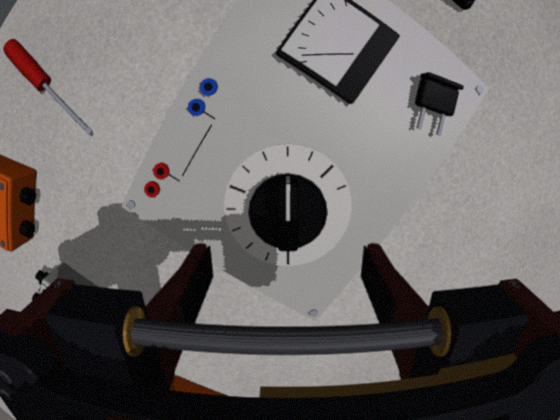

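The pointer at (288,180) lines up with the tick at (288,152), three clicks past the long tick 5 at (237,188), so it is on step 8. Nothing else has moved. Next is the breaker.

step_arm(targets=[{"claw": 0.5,"travel": [-27,-31,0],"delta_rot": [0,0,-0.12]},{"claw": 1,"travel": [-54,-62,0],"delta_rot": [0,0,-0.24]},{"claw": 1,"travel": [-81,-93,0],"delta_rot": [0,0,-0.36]},{"claw": 1,"travel": [-108,-124,0],"delta_rot": [0,0,-0.48]},{"claw": 1,"travel": [-135,-155,0],"delta_rot": [0,0,-0.6]},{"claw": 1,"travel": [-162,-186,0],"delta_rot": [0,0,-0.72]},{"claw": 1,"travel": [-189,-217,0],"delta_rot": [0,0,-0.84]},{"claw": 1,"travel": [-216,-248,0],"delta_rot": [0,0,-0.96]}])

```text
clock: 11.92
position: [0.4983, 0.1676, 0.2693]
tcp_rot: [3.124, 0.331, -0.004]
contact_force: [0.5, 0.7, 0.3]
finger_gap: 0.0378
grip_force: 0.0
```

step_arm(targets=[{"claw": 1,"travel": [0,0,0],"delta_rot": [0,0,-0.037]},{"claw": 1,"travel": [0,0,0],"delta_rot": [0,0,-0.037]},{"claw": 1,"travel": [0,0,0],"delta_rot": [0,0,-0.037]},{"claw": 1,"travel": [0,0,0],"delta_rot": [0,0,-0.037]},{"claw": 1,"travel": [0,0,0],"delta_rot": [0,0,-0.037]}])

```text
clock: 12.33
position: [0.4992, 0.1645, 0.2704]
tcp_rot: [3.119, 0.375, -0.002]
contact_force: [0.9, 0.7, 0.6]
finger_gap: 0.0046
grip_force: 0.0
```

```bash
python3 - <<'E'
from h import *
s=monitor.read_state();im,d=vision.grab_frame('wrist');save(im,'w4');np.savez('w4',im=im,d=d,p=s['position'],r=s['tcp_rot'])
print(s['position'],s['tcp_rot'],s['contact_force'],s['joint_pos'],s['clock'],s['finger_gap'])
for f in('w2','w3'):
  z=np.load(f+'.npz');print(f,z['p'][2],np.median(z['d'][190:212,284:292]),np.median(z['d'][200:215,258:270]))
E
```

```text
[0.49919701 0.1644543  0.27039493] [ 3.11887246e+00  3.74582771e-01 -1.92243826e-03] [0.93352157 0.65485247 0.61070486] [ 2.95635119e-01  3.21449198e-01  1.87450567e+00 -1.07079262e-04
  9.46896464e-01  1.62743513e+00] 12.3333 0.004631532792464734
w2 0.2725607581265822 0.23303127 0.25788334
w3 0.27028057448614956 0.23073125 0.2556579
```

View pics/w4.png

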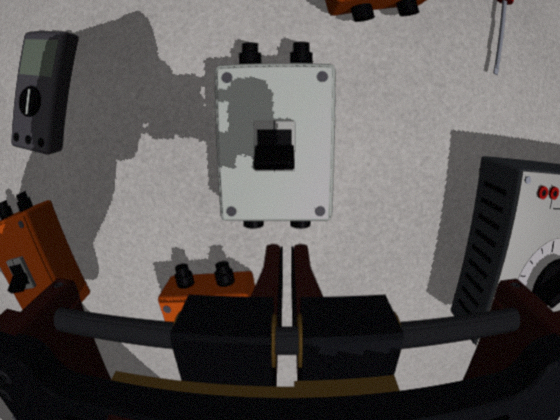

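The white box's screws are at (227,77), (322,76), (231,211) and (321,211). Its toggle, a black bar at (274,150), leans toward the robot (image-down, off). Depth confirms the knob is fully up.

```bash
python3 - <<'E'
from h import *
z=np.load('w4.npz');s=dict(position=z['p'],tcp_rot=z['r']);M=R.from_rotvec(z['r']).as_matrix()
for u,v,h in[(227,77,.062),(322,76,.062),(231,211,.062),(321,211,.062),(255,169,.088),(294,169,.088),(274,146,.092)]:
  w=wray(s,u,v,h);print(u,v,w.round(4),((w-z['p'])@M).round(4))
print(M.round(3))
E
```

```text
227 77 [0.5956 0.2421 0.062 ] [ 0.1123 -0.0526  0.2082]
322 76 [0.6154 0.161  0.062 ] [0.1124 0.0308 0.2083]
231 211 [0.4748 0.213  0.062 ] [-0.012  -0.053   0.2084]
321 211 [0.495  0.1302 0.062 ] [-0.0119  0.0323  0.2084]
255 169 [0.5252 0.1978 0.088 ] [ 0.0334 -0.0263  0.1823]
294 169 [0.5327 0.1664 0.088 ] [0.0333 0.006  0.1824]
274 146 [0.548  0.1868 0.092 ] [ 0.0529 -0.0102  0.1783]
[[ 0.972  0.237 -0.001]
 [ 0.237 -0.972 -0.   ]
 [-0.001  0.    -1.   ]]
```

step_arm(targets=[{"claw": 1,"travel": [5,-4,20],"delta_rot": [0,0,0]},{"claw": 1,"travel": [10,-8,45],"delta_rot": [0,0,0]},{"claw": 1,"travel": [14,-10.5,70],"delta_rot": [0,0,0]},{"claw": 1,"travel": [14,-10.5,90],"delta_rot": [0,0,0]},{"claw": 1,"travel": [14,-10.5,100],"delta_rot": [0,0,0]},{"claw": 1,"travel": [14,-10.5,107],"delta_rot": [0,0,0]},{"claw": 1,"travel": [14,-10.5,107],"delta_rot": [0,0,0]},{"claw": 1,"travel": [14,-10.5,107],"delta_rot": [0,0,0]}])

```text
clock: 13.05
position: [0.5108, 0.1789, 0.1644]
tcp_rot: [-3.119, -0.378, -0.001]
contact_force: [0.3, 0.2, -0.2]
finger_gap: 0.0001
grip_force: 0.0
```

step_arm(targets=[{"claw": 1,"travel": [2,0,0],"delta_rot": [0,0,0]},{"claw": 1,"travel": [4,0,0],"delta_rot": [0,0,0]},{"claw": 1,"travel": [6,0,0],"delta_rot": [0,0,0]},{"claw": 1,"travel": [7,0,0],"delta_rot": [0,0,0]},{"claw": 1,"travel": [8,0,0],"delta_rot": [0,0,0]}])

```text
clock: 13.47
position: [0.5167, 0.1808, 0.1642]
tcp_rot: [3.118, 0.379, -0.006]
contact_force: [-8.4, -2.1, 5.9]
finger_gap: 0.0006
grip_force: 4.2
```

step_arm(targets=[{"claw": 1,"travel": [1,0,0],"delta_rot": [0,0,0]},{"claw": 1,"travel": [2,0,0],"delta_rot": [0,0,0]},{"claw": 1,"travel": [2,0,0],"delta_rot": [0,0,0]}])

```text
clock: 13.72
position: [0.5188, 0.1813, 0.1641]
tcp_rot: [3.118, 0.379, -0.006]
contact_force: [-6.8, -2.2, 4.9]
finger_gap: 0.0004
grip_force: 3.3
```

step_arm(targets=[{"claw": 1,"travel": [1,0,0],"delta_rot": [0,0,0]},{"claw": 1,"travel": [2,0,0],"delta_rot": [0,0,0]},{"claw": 1,"travel": [3,0,0],"delta_rot": [0,0,0]},{"claw": 1,"travel": [3,0,0],"delta_rot": [0,0,0]}])

```text
clock: 14.05
position: [0.5229, 0.1823, 0.1643]
tcp_rot: [3.119, 0.379, -0.001]
contact_force: [-3.3, -1.1, 1.9]
finger_gap: 0.0006
grip_force: 1.7
```

step_arm(targets=[{"claw": 1,"travel": [1,0,0],"delta_rot": [0,0,0]},{"claw": 1,"travel": [2,0,0],"delta_rot": [0,0,0]},{"claw": 1,"travel": [3,0,0],"delta_rot": [0,0,0]},{"claw": 1,"travel": [4,0,0],"delta_rot": [0,0,0]},{"claw": 1,"travel": [5,0,0],"delta_rot": [0,0,0]},{"claw": 1,"travel": [6,0,0],"delta_rot": [0,0,0]},{"claw": 1,"travel": [7,0,0],"delta_rot": [0,0,0]},{"claw": 1,"travel": [8,0,0],"delta_rot": [0,0,0]}])

```text
clock: 14.72
position: [0.5313, 0.1844, 0.164]
tcp_rot: [-3.119, -0.379, -0.001]
contact_force: [-0.3, 0.2, -0.2]
finger_gap: 0.0004
grip_force: 0.0
```

step_arm(targets=[{"claw": 1,"travel": [-10,0,0],"delta_rot": [0,0,0]},{"claw": 1,"travel": [-25,0,0],"delta_rot": [0,0,0]},{"claw": 1,"travel": [-25,0,-30],"delta_rot": [0,0,0]},{"claw": 1,"travel": [-25,0,-65],"delta_rot": [0,0,0]},{"claw": 1,"travel": [-25,0,-100],"delta_rot": [0,0,0]},{"claw": 1,"travel": [-25,0,-100],"delta_rot": [0,0,0]},{"claw": 1,"travel": [-25,0,-100],"delta_rot": [0,0,0]}])

```text
clock: 15.3
position: [0.5071, 0.1785, 0.2659]
tcp_rot: [-3.118, -0.379, -0.007]
contact_force: [0.2, -0.7, -0.9]
finger_gap: 0.0008
grip_force: 0.0
```

```bash
python3 - <<'E'
from h import *
s=monitor.read_state();im,d=vision.grab_frame('wrist');save(im,'w5');im2,_=vision.grab_frame('top');save(im2,'t5')
save(np.hstack([cv2.resize(im[40:240,190:360],(400,470)),cv2.resize(im2[200:280,300:370],(400,470))]),'fin')
print(s['position'],s['contact_force'],s['clock'])
E
```

```text
[0.50711144 0.17848259 0.26594497] [ 0.22024166 -0.65677836 -0.86444847] 15.3
```

View pics/fin.png

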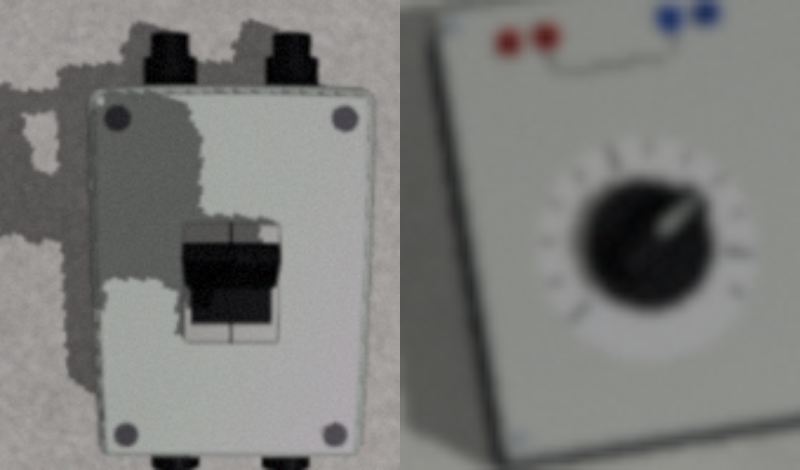

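The left crop shows the toggle at (230,280) now leaning to the far side (on). The right crop shows the pointer at (680,215) on step 8, and the arm is clear of everything.

```bash
python3 -c "
from workcell import ticket;print(ticket.job_done())"
```

```text
the job is handed in; nothing more can be done
None
```

The selector is locked up on step 8 and the white breaker's toggle was then flipped to on, with the arm clear; I handed the job in at about 15.4 s, and no verdict came back.

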